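# Load the tape pay-off stands from the stack

### The arm

A 7-joint arm with a two-finger parallel gripper is mounted at the origin on the work surface. World frame = base frame: x ahead of the robot, y to its left, z up, the work surface at z = 0. Lengths are in m, angles in rad, forces in N, time in s.
With the tool pointing down it reaches from about 0.425 to 0.825 m from the base axis. Payload 3.6 kg.
Tool frame: the origin (TCP) lies where the fingers leave the gripper's body, on its centre line; the fingertips stand 73 mm ahead of it and the grasp point (between the pads) lies 54 mm ahead of it; x points along the fingers, y is the direction in which the jaws open and shut, and the axes are right-handed (so a half turn about x gives the same grasp; the last joint's range is limited). The gripper opens to 85 mm and grips with 20 to 120 N. Pads are 22 mm wide; open, the fingers measure 114 mm over their backs; the gripper's body (76 mm by 85 mm) begins 54 mm behind the grasp point. The pads swing forward as they close: fully open they stand 13 mm farther back than shut.
Start: joints at [-1.365, 0.615, -0.013, 1.423, 0.008, 1.103, -0.04], TCP at [0.149, 0.633, 0.304] pointing down, gripper open.
Joint ranges: [-3.12, 3.12], [-0.3, 2.06], [-1.34, 1.32], [0.26, 2.42], [-1.36, 4.5], [0.01, 1.98], [-2.84, 2.84]. Speed limits (rad/s): [2.79, 2.79, 3.14, 3.14, 3.14, 3.14, 3.14].

### API

Orientations are given as a unit quaternion [x, y, z, w].
In Python, from station import arm, snapshot, camera_info, ticket gives the robot as it stands. Calls block until the motion is done:
- arm.movep(position, orientation): joint-space move of the TCP to a pose.
- arm.line_to(position, velocity=0.15, ori=None): straight line of the TCP; ori=None keeps the orientation; velocity is the mean speed in m/s.
- arm.move_j(angles): joint-space move.
- arm.move_gripper(opening, effort=None): opening from 0.0 (shut) to 1.0 (fully open); effort is the grip in N (None keeps the last); returns when the fingers have stopped.
- arm.pause(seconds).
- arm.ik(position, orientation): joint angles nearest the present ones, or None.
- snapshot(name): name is "scene" or "side" or "wrist"; returns the picture (400x640x3 uint8, blue, green, red); there is no depth.
- camera_info(name): a dict with "fx", "fy", "cx", "cy" (pixels), "R" (3x3) and "t" (3): a world point X has camera coordinates R X + t; the wrist camera has in their place "T_tool_cam" (4x4, takes a point from camera to tool coordinates, whose origin is the TCP and whose axes are the tool frame's). Camera axes: x right, y down, z forward; pixel columns grow to the right and rows downward; lengths in m; the calibration is good to about 2 mm. A picture is of the moment at which its call begins: read the wrist's pose just before it. camera_info takes no time and is no camera call.
A pose or a line that the arm cannot do raises arm.MotionError and nothing moves.
- ticket.finish_job(): hands the job in, once; it reports no verdict.
Readings, each from a call of its own:
- arm.read_time(): time.
- arm.read_joint_positions(): joint angles.
- arm.read_dq(): joint speeds.
- arm.read_effort(): joint torques, N m.
- arm.read_tool_pos(): TCP position.
- arm.read_eef_rot(): TCP orientation.
- arm.read_ft_force(): force on the tool from outside, world axes, zero at the start.
- arm.read_wrist_torque(): the same for the moment, N m.
- arm.read_opening(): opening from 0.0 (shut) to 1.0 (fully open).
Only numpy, scipy, OpenCV 4.12 (cv2) and the standard library are available. Lean on these libraries where they do the work, as an engineer would, in place of code of your own. Each camera call takes 0.05 s, during which the arm holds its last target. There are 200 camera calls.

### The job

Get the press's tape feed ready: take the empty cardboard core off the pay-off stand that still carries it and put it in the open carton, and take the stack of tape rolls apart and set each roll, without dropping it, over the cone of the stand whose platter has the same colour, lying flat and fully down on the platter. Leave the amber glass jar standing where it is.

Things in the scene. Friction and masses are not known exactly. Their poses are not given: they have to be found in the camera images.
- roll_red: roll of red tape, the bottom one of the stack on the tray at the start; outside diameter 68 mm, 30 mm tall (tape width), round hole of 22 mm diameter right through (brown card core), about 0.11 kg. Loose. Origin: centre of its underside; z up along its axis, yaw has no meaning. Grip it by its outside from above
- roll_blue: roll of blue tape, the middle one of the stack, resting on the red roll; outside diameter 54 mm, 30 mm tall, hole of 22 mm diameter, about 0.065 kg. Loose. Origin: centre of its underside; z up along its axis, yaw has no meaning
- roll_white: roll of white tape, the top one of the stack, resting on the blue roll; outside diameter 40 mm, 30 mm tall, hole of 22 mm diameter, about 0.035 kg. Loose. Origin: centre of its underside; z up along its axis, yaw has no meaning
- core: empty brown cardboard core (a tube), at the start upright over the cone of the stand with the white platter; outside diameter 29 mm, 30 mm tall, hole of 22 mm diameter, 14 g. Loose. Origin: centre of its underside; z along its axis
- stand_red: fixed bench pay-off stand: teal round base 100 mm wide; freely turning red platter 84 mm wide, top 20 mm above the bench; in its middle a steel cone 16 mm wide at the platter, 6 mm at the tip, 40 mm above the bench. Guide post 15 mm wide, 65 mm high, 74 mm from the axis along +x. Origin: on the axis at bench height; z up. A roll fully down has its underside 20 mm above the origin
- stand_blue: the same pay-off stand with a blue platter; same sizes, origin and axes as stand_red
- stand_white: the same pay-off stand with a white platter; same sizes, origin and axes as stand_red. It carries the empty core at the start
- carton: fixed open cardboard carton for empty cores, 130 x 130 mm outside, 60 mm high, walls and floor 4 mm thick, flaps folded down outside (75 mm from the centre). Origin: centre of its underside, at bench height; x and y along its sides, z up
- tray: fixed shallow steel tray on which the stack stands at the start, 150 x 150 mm, rim 12 mm high, floor 3 mm thick. Origin: centre of its underside, at bench height; z up
- jar: amber glass jar with a dark steel lid and a paper label, 72 mm diameter, 95 mm tall, 0.38 kg, loose, standing on the bench. Not part of the job: leave it standing. Origin: centre of its underside; z up

How it is judged:
By the outcome, as a careful person would: the job done as asked, in the order asked, and still so for the second after the job is handed in, with the robot touching nothing.
It also fails if it takes over 106 s, if anything falls off the work surface, if the arm or the gripper's body presses on something with over 40 N, if the wrist force passes 120 N, or if a joint passes its speed limit or range.

## Working session

There is one attempt and no reset: what is moved stays moved. The work goes in short steps, each a Python script; the robot and the scene stay as the last script left them, time stands still between calls to the robot, and variables do not carry over. Pictures are saved under pics/ and viewed, about 12 in all and at most 16, crops included, and the job is handed in when it is done.

```bash
mkdir -p pics; ls; python3 - <<'E'
from station import arm, snapshot, camera_info
import cv2, numpy as np
for n in("scene","side"):
    cv2.imwrite(f"pics/{n}0.png",snapshot(n)); print(n,camera_info(n))
print(camera_info("wrist")); print(arm.read_eef_rot(),arm.read_tool_pos(),arm.read_time())
E
```

```text
pics
scene {'fx': 372.3980688027819, 'fy': 372.3980688027819, 'cx': 317.2441461416971, 'cy': 194.11429014365734, 'R': array([[ 0.6501386 ,  0.75961243,  0.01757129],
       [ 0.60702507, -0.50535503, -0.61329997],
       [-0.45699055,  0.4093962 , -0.7896546 ]]), 't': array([-0.36170364, -0.27425508,  1.4034948 ])}
side {'fx': 386.88524734381514, 'fy': 386.88524734381514, 'cx': 320.88902496189473, 'cy': 201.14988392086553, 'R': array([[-0.99298024, -0.11823859,  0.00314472],
       [-0.0796626 ,  0.64888948, -0.75670094],
       [ 0.08743067, -0.7516396 , -0.65375362]]), 't': array([0.53165138, 0.09773382, 0.9380444 ])}
{'fx': 330.3228669395112, 'fy': 330.3228669395112, 'cx': 322.618627050255, 'cy': 195.12924140806433, 'T_tool_cam': array([[ 1.00355395e-03, -2.62510195e-01,  9.64928697e-01,
        -7.00871465e-02],
       [ 9.99999318e-01,  8.40668563e-04, -8.11323360e-04,
        -4.60048688e-04],
       [-5.98204568e-04,  9.64928853e-01,  2.62510859e-01,
        -6.65851268e-02],
       [ 0.00000000e+00,  0.00000000e+00,  0.00000000e+00,
         1.00000000e+00]])}
[ 0.08095094  0.70245163 -0.08255372  0.70227739] [0.14918014 0.63210957 0.30285899] 0.1
```

View pics/scene0.png

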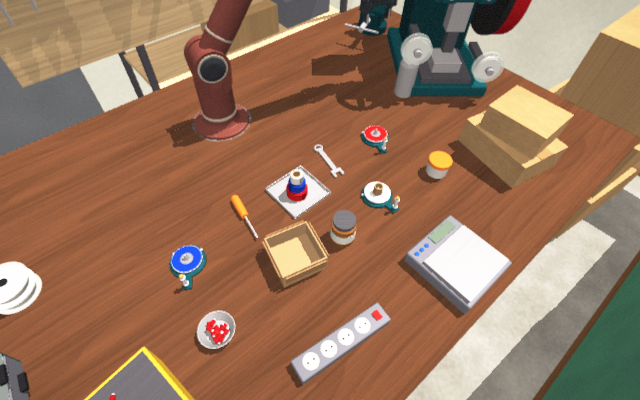

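View pics/side0.png

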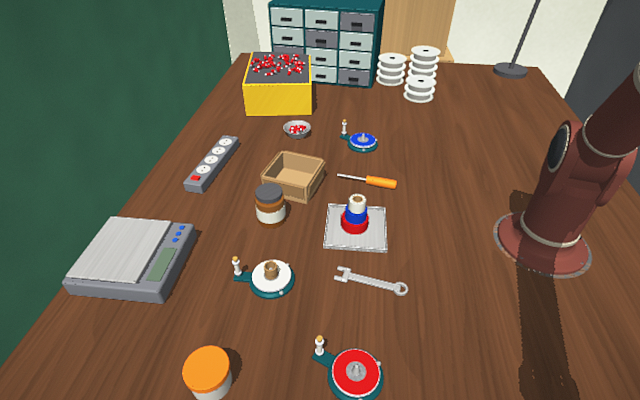

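```bash
cat > h.py <<'E'
from station import arm, snapshot, camera_info, ticket
import cv2, numpy as np
from scipy.spatial.transform import Rotation as Rn
def cam(n, pose=None):
    c=camera_info(n); K=np.array([[c['fx'],0,c['cx']],[0,c['fy'],c['cy']],[0,0,1]])
    if n=='wrist':
        p,q=pose; M=np.eye(4); M[:3,:3]=Rn.from_quat(q).as_matrix(); M[:3,3]=p
        M=np.linalg.inv(M@c['T_tool_cam']); return K,M[:3,:3],M[:3,3]
    return K,np.array(c['R']),np.array(c['t'])
def ray(C,uv,z):
    K,R,t=C; o=-R.T@t; d=R.T@np.linalg.solve(K,[*uv,1.]); return o+d*(z-o[2])/d[2]
def proj(C,X):
    K,R,t=C; p=K@(R@np.asarray(X,float)+t); return p[:2]/p[2]
def down(a):
    """tool x down; jaw axis (tool y) at angle a in world xy"""
    y=np.array([np.cos(a),np.sin(a),0]); x=np.array([0,0,-1.]); return Rn.from_matrix(np.c_[x,y,np.cross(x,y)]).as_quat()
def wshot(name):
    p,q=arm.read_tool_pos(),arm.read_eef_rot(); im=snapshot('wrist'); cv2.imwrite(f'pics/{name}.png',im); return im,cam('wrist',(p,q))
E
python3 - <<'E'
from h import *
S,D=cam('scene'),cam('side')
P=dict(red=((376,133),(356,371),.02),white=((378,193),(272,278),.02),blue=((187,260),(363,141),.02),whiteroll=((296,173),(357,199),.093),core=((378,185),(271,264),.05),
postR=((384,143),(320,340),.06),postW=((397,199),(236,259),.06),postB=((182,278),(344,123),.06),jarlid=((344,220),(270,190),.095),carton=((294,238),(295,157),.06),traycorn=((297,191),(356,226),.003))
for k,(a,b,z) in P.items(): print(k,ray(S,a,z).round(3)[:2],ray(D,b,z).round(3)[:2])
for a in np.arange(0,3.2,.4): pass
q=arm.read_eef_rot(); print(Rn.from_quat(q).as_matrix().round(2))
E
```

```text
red [0.43  0.388] [0.428 0.382]
white [0.627 0.193] [0.617 0.202]
blue [ 0.452 -0.383] [ 0.443 -0.37 ]
whiteroll [0.446 0.007] [0.449 0.005]
core [0.618 0.195] [0.619 0.188]
postR [0.508 0.338] [0.495 0.354]
postW [0.697 0.193] [0.693 0.192]
postB [ 0.515 -0.42 ] [ 0.509 -0.407]
jarlid [0.666 0.001] [ 0.659 -0.   ]
carton [ 0.605 -0.128] [ 0.633 -0.197]
traycorn [0.446 0.009] [0.446 0.004]
[[-0.    0.23  0.97]
 [-0.    0.97 -0.23]
 [-1.   -0.    0.  ]]
```

```bash
python3 - <<'E'
from h import *
d=np.deg2rad
print(arm.read_time())
arm.movep([.43,.385,.26],down(d(62))); im1,C=wshot('w_red'); np.save('Cred.npy',np.array([*C[:2],np.tile(C[2],(3,1))])); print(arm.read_time(),arm.read_tool_pos())
arm.movep([.62,.192,.26],down(d(90))); im2,C2=wshot('w_white'); np.save('Cwhite.npy',np.array([*C2[:2],np.tile(C2[2],(3,1))]));print(arm.read_time(),arm.read_tool_pos(),arm.read_joint_positions())
cv2.imwrite('pics/w2.png',cv2.resize(np.vstack([im1,im2]),(480,600)))
E
```

```text
0.1
1.5583 [0.42860101 0.38709973 0.2601351 ]
2.6583 [0.61865441 0.19522533 0.26005583] [-0.2958336   0.65367776 -0.07463067  1.48181768  0.05076175  1.00825098
  1.19267333]
```

View pics/w2.png

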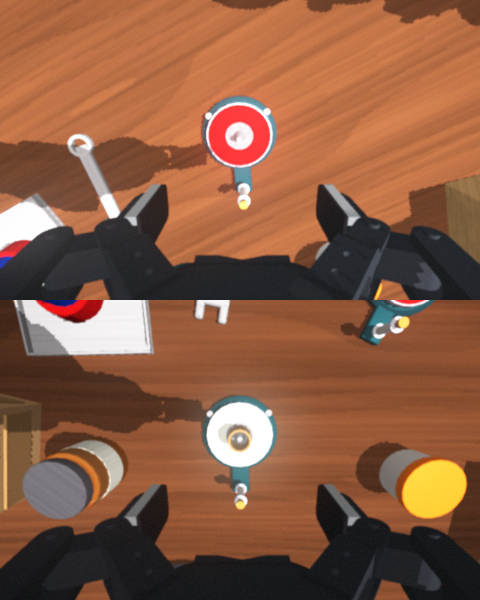

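```bash
cat >> h.py <<'E'
def blob(im,mask,near,rad=70):
    """hull centroid of the mask pixels in the biggest contour close to `near`"""
    m=np.zeros(mask.shape,np.uint8); cv2.circle(m,tuple(int(v) for v in near),rad,255,-1); m&=mask
    c=max(cv2.findContours(m,cv2.RETR_EXTERNAL,cv2.CHAIN_APPROX_NONE)[0],key=cv2.contourArea)
    h=cv2.convexHull(c); M=cv2.moments(h); return np.array([M['m10'],M['m01']])/M['m00'],2*np.sqrt(M['m00']/np.pi)
def hsv(im,lo,hi): return cv2.inRange(cv2.cvtColor(im,cv2.COLOR_BGR2HSV),lo,hi)
def redm(im): return hsv(im,(0,150,90),(6,255,255))|hsv(im,(174,150,90),(180,255,255))
def bluem(im): return hsv(im,(105,130,60),(130,255,255))
def whitem(im): return hsv(im,(0,0,170),(180,45,255))
E
python3 - <<'E'
from h import *
def L(n): a=np.load(n); return a[0],a[1],a[2][0]
for n,f in (('red',redm),('white',whitem)):
    im=cv2.imread(f'pics/w_{n}.png'); C=L(f'C{n}.npy'); uv,dm=blob(im,f(im),(319,179)); X=ray(C,uv,.02); print(n,uv,dm,X, dm*(C[0][0,0])**-1*np.linalg.norm(X+C[1].T@C[2]))
arm.pause(.3); print(arm.read_tool_pos(),arm.read_time())
im=cv2.imread('pics/w_white.png')[140:220,280:360]; cv2.imwrite('pics/c.png',cv2.resize(im,None,fx=6,fy=6,interpolation=2))
E
```

```text
red [318.61252064 179.81384144] 79.36043981753429 [0.42886322 0.38205519 0.02      ] 0.07637270390247446
white [319.24849968 177.67140451] 89.78949157481097 [0.61887993 0.19132029 0.02      ] 0.08622431147256744
[0.61956564 0.19302116 0.260136  ] 2.9583
```

View pics/c.png

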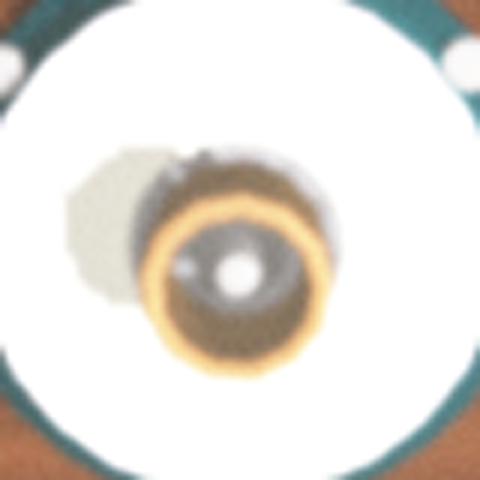

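```bash
cat >> h.py <<'E'
def go(p,v=.2,settle=.25):
    arm.line_to(list(p),velocity=v); arm.pause(settle)
    return np.array(arm.read_tool_pos())
E
python3 - <<'E'
from h import *
im,C=wshot('w_white2')
uv,dm=blob(im,whitem(im),(319,179)); ctr=ray(C,uv,.02)
m=hsv(im,(8,60,150),(28,255,255)); cu,cd=blob(im,m,(319.5,187.5),19); core=ray(C,cu,.05)
print(uv,ctr,cu,cd,core)
arm.move_gripper(.6,20)
p=go([core[0],core[1],.14]); print(p,core)
p2=go([*(core[:2]+(core[:2]-p[:2])),.095],.12); print(p2)
arm.move_gripper(0,20); print(arm.read_opening(),arm.read_ft_force(),arm.read_time())
p=go([*core[:2],.27],.3); print(arm.read_opening(),arm.read_time())
arm.movep([.60,-.14,.27],down(np.pi/2)); arm.pause(.3); im,C=wshot('w_carton'); np.save('Ccarton.npy',np.array([*C[:2],np.tile(C[2],(3,1))])); print(arm.read_tool_pos(),arm.read_time())
E
```

```text
[322.48475486 177.28929181] [0.61947286 0.19228921 0.02      ] [321.07169399 185.21989071] 31.158388162107514 [0.62009871 0.19109167 0.05      ]
[0.62073506 0.19133131 0.1414504 ] [0.62009871 0.19109167 0.05      ]
[0.62000752 0.19102155 0.09597615]
0.33296177279345 [-1.32959568  0.62459584  2.54661078] 5.5333
0.33036206812887886 6.5167
[ 0.60021778 -0.13921041  0.26999126] 8.125
```

View pics/w_carton.png

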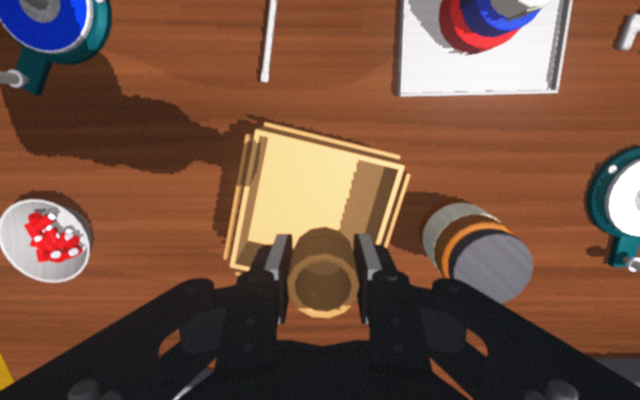

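```bash
python3 - <<'E'
from h import *
a=np.load('Ccarton.npy'); C=a[0],a[1],a[2][0]
tl,tr,bl=[ray(C,u,.06)[:2] for u in((262,131),(404,172),(234,268))]
print(tl,tr,bl,np.linalg.norm(tr-tl),np.linalg.norm(bl-tl))
e=(tr-tl)/np.linalg.norm(tr-tl); n=np.array([-e[1],e[0]]); n*=np.sign(n[0])
c=(tl+tr)/2+.063*n; print('carton',c)
go([*c,.16],.3); print(go([*c,.084],.1),arm.read_ft_force())
arm.move_gripper(.6); go([*c,.2],.3); print(arm.read_time())
s=np.array([.447,.006]); 
arm.movep([*s,.30],down(np.pi/2)); arm.pause(.3); im,C=wshot('w_stack'); np.save('Cstack.npy',np.array([*C[:2],np.tile(C[2],(3,1))])); print(arm.read_tool_pos(),arm.read_time())
cv2.imwrite('pics/s1.png',snapshot('scene')[200:300,230:360])
cv2.imwrite('pics/v1.png',np.vstack([im[:,:],cv2.resize(cv2.imread('pics/s1.png'),(640,492))])[:,:][:892]); v=cv2.imread('pics/v1.png'); cv2.imwrite('pics/v1.png',cv2.resize(v,None,fx=.67,fy=.67))
E
```

```text
[ 0.55443235 -0.19012138] [ 0.58892017 -0.06929216] [ 0.68057245 -0.22205899] 0.1256547285759111 0.13012046982850753
carton [ 0.63225688 -0.14699806]
[ 0.63259467 -0.14707962  0.08470706] [-0.73204813 -0.09130322  0.59603576]
11.2
[0.4473761  0.00561313 0.29957211] 12.5667
```

View pics/v1.png

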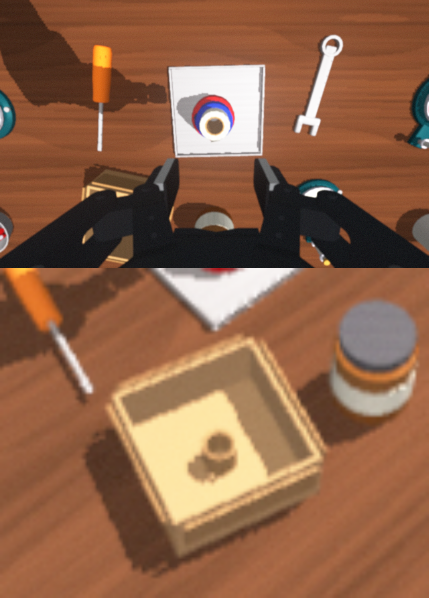

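```bash
cat >> h.py <<'E'
def ring(im,C,near,z,rad=30):
    """centre of a card core's brown end ring seen near pixel `near`"""
    m=hsv(im,(8,60,60),(28,255,255)); uv,d=blob(im,m,near,rad); X=ray(C,uv,z); return uv,d,X
E
python3 - <<'E'
from h import *
im=cv2.imread('pics/w_stack.png'); a=np.load('Cstack.npy'); C=a[0],a[1],a[2][0]
wu,wd=blob(im,whitem(im),(319,184),34); r=ring(im,C,(319,184),.093,18)
X=ray(C,wu,.093); print('white',wu,wd,X,'ring',r, 'exp diam',.04*C[0][0,0]/(.37-.093+.0))
b,bd=blob(im,bluem(im),(319,178),45); print('blue',ray(C,b,.063))
c=X[:2]
arm.move_gripper(.68,25)
p=go([*c,.19],.3); e=c-p[:2]
print(go([*(c+e),.138],.12),arm.read_ft_force())
arm.move_gripper(0,25); print(arm.read_opening(),arm.read_ft_force())
go([*c,.30],.25); im,C=wshot('w_heldwhite'); np.save('C1.npy',np.array([*C[:2],np.tile(C[2],(3,1))])); print(arm.read_tool_pos(),arm.read_opening(),arm.read_time())
E
```

```text
white [321.06464646 190.57606367] 58.87609583304145 [0.45178491 0.00354773 0.093     ] ring (array([319.97773973, 187.95776256]), np.float64(27.26851470332286), array([0.44945339, 0.00261409, 0.093     ])) exp diam 47.70005298765504
blue [0.44335591 0.00138453 0.063     ]
[0.45126517 0.00348807 0.13868034] [0.42911107 0.11393348 0.44187136]
0.4648569584037585 [-1.35342545  0.79586167  6.11347935]
[0.45143696 0.00356229 0.29895937] 0.46188610280295705 15.8583
```

View pics/w_heldwhite.png

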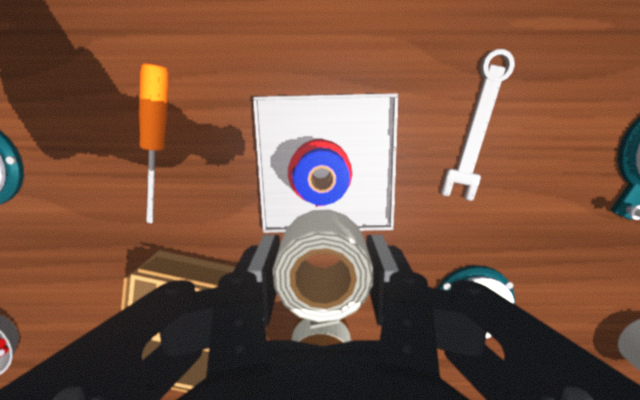

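```bash
python3 - <<'E'
from h import *
a=np.load('C1.npy'); C=a[0],a[1],a[2][0]; P=np.array([.45144,.00356,.29896])
im=cv2.imread('pics/w_heldwhite.png')
z=P[2]-.138+.0925
# predicted projections of the top circle for zero and -2mm offset
for dx in(0,-.002): 
    t=np.linspace(0,2*np.pi,60); o=np.array([proj(C,[P[0]+dx+.02*np.cos(k),P[1]+.02*np.sin(k),z]) for k in t]); print(dx,o.min(0),o.max(0),proj(C,[P[0]+dx,P[1],z]))
w=hsv(im,(0,0,60),(180,70,255))
col=im[225:325,323].tolist(); print([int(np.mean(c)) for c in col][::2])
print([int(np.mean(c)) for c in im[270,260:390]][::2])
b=bluem(im); u,d=blob(im,b,(321,178),40); print('blue',u,d,ray(C,u,.063),ring(im,C,(322,178),.063,17))
E
```

```text
0 [272.61494291 235.43537528] [375.21265632 327.43599662] [323.90525802 283.25482402]
-0.002 [272.41588628 230.4253768 ] [375.42872908 323.1723507 ] [323.91369684 278.64027759]
[149, 148, 152, 162, 168, 173, 180, 160, 199, 157, 192, 190, 129, 113, 108, 105, 110, 101, 99, 93, 94, 84, 74, 79, 80, 75, 74, 79, 81, 75, 80, 77, 75, 78, 71, 74, 78, 72, 74, 95, 109, 119, 215, 249, 250, 253, 248, 252, 186, 168]
[114, 58, 37, 35, 31, 29, 80, 132, 177, 197, 151, 197, 174, 157, 200, 153, 109, 107, 98, 72, 71, 72, 74, 74, 72, 75, 73, 78, 74, 77, 71, 78, 83, 77, 76, 78, 77, 74, 73, 80, 78, 70, 75, 73, 78, 106, 107, 135, 198, 192, 154, 197, 174, 162, 187, 151, 127, 35, 31, 28, 35, 39, 83, 126, 119]
blue [320.84366521 176.63055729] 55.2272154776346 [0.44889599 0.00119087 0.063     ] (array([321.42817584, 178.78089304]), np.float64(24.76014621907514), array([0.45097204, 0.00174261, 0.063     ]))
```

```bash
cat >> h.py <<'E'
def place(xy,z,dz=.035,a=np.pi/2,zs=.21):
    """over xy, refine, down to z, then press gently in 1 mm steps until contact; returns z"""
    arm.movep([*xy,zs],down(a)); arm.pause(.3); p=np.array(arm.read_tool_pos()); c=np.asarray(xy)+(np.asarray(xy)-p[:2])
    go([*c,z+dz],.2); f0=np.array(arm.read_ft_force()); print('f0',f0.round(2),arm.read_tool_pos())
    for h in (.024,.018,.012,.006,.002,.0,-.001,-.002,-.003):
        p=go([*c,z+h],.06,.08); f=np.array(arm.read_ft_force())-f0; print(h,p.round(4),f.round(2))
        if abs(f[2])>3 or np.hypot(f[0],f[1])>4: break
    return h
E
python3 - <<'E'
from h import *
h=place([.6218,.192],.095); print(h,arm.read_opening(),arm.read_time())
cv2.imwrite('pics/a.png',np.vstack([cv2.resize(snapshot('side')[200:320,200:340],None,fx=3,fy=3,interpolation=2)]))
E
```

```text
f0 [-0.54  0.04 -0.48] [0.62251914 0.19333652 0.13169492]
0.024 [0.6216 0.193  0.1188] [ 0.75 -1.23  0.22]
0.018 [0.6217 0.193  0.1128] [ 0.36 -0.35 -0.63]
0.012 [0.6216 0.193  0.1068] [ 0.17 -0.19 -0.18]
0.006 [0.6217 0.193  0.1008] [-0.08 -0.15  0.47]
0.002 [0.6217 0.193  0.0969] [-0.41 -0.61  0.89]
0.0 [0.6222 0.1932 0.0957] [0.28 0.45 4.85]
0.0 0.463741193331901 20.0917
```

View pics/a.png

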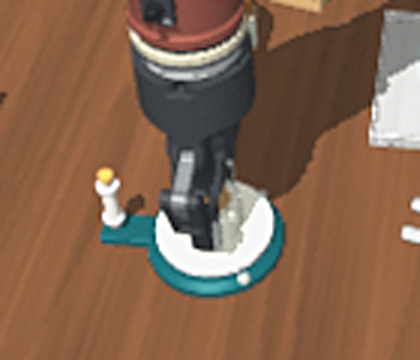

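```bash
python3 - <<'E'
from h import *
arm.move_gripper(.66); go([.6218,.192,.21],.25); im,C=wshot('w_placedw')
arm.movep([.449,.002,.27],down(np.deg2rad(75))); arm.pause(.3); im2,C=wshot('w_blue'); np.save('C2.npy',np.array([*C[:2],np.tile(C[2],(3,1))]))
u,d=blob(im2,bluem(im2),(321,188),60); print(u,d,ray(C,u,.063),ring(im2,C,u,.063,int(d*.27)),arm.read_tool_pos(),arm.read_time(), .054*C[0][0,0]/(.34-.063))
cv2.imwrite('pics/v2.png',cv2.resize(np.vstack([im[80:320,160:480],im2[80:320,160:480]]),(400,600)))
E
```

```text
[322.17664551 184.7137302 ] 60.916801074339354 [0.44860696 0.00179364 0.063     ] (array([322.68155283, 186.83946293]), np.float64(26.963304323539017), array([0.45053873, 0.00172987, 0.063     ])) [0.44937342 0.00247882 0.26969148] 22.7333 64.3950715333343
```

View pics/v2.png

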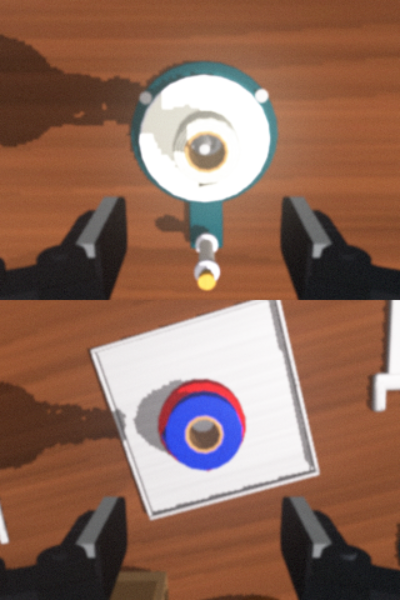

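```bash
python3 - <<'E'
from h import *
c=np.array([.4502,.0018]); d=np.deg2rad
arm.move_gripper(.85,30)
p=go([*c,.16],.3); e=c-p[:2]
print(go([*(c+e),.106],.12),arm.read_ft_force())
arm.move_gripper(0,30); print(arm.read_opening(),arm.read_ft_force())
print(go([*c,.28],.25))
a=d(60); tz=np.array([np.sin(a),-np.cos(a)])
s=np.array([.447,-.377])+.045*tz
arm.movep([*s,.28],down(a)); arm.pause(.35); im,C=wshot('w_bs'); P=np.array(arm.read_tool_pos())
print(P,arm.read_opening(),arm.read_time())
n=proj(C,[.447,-.377,.02]); u,dm=blob(im,bluem(im),n,60); print(n,u,dm,ray(C,u,.02))
for k in (-.004,0,.004): print(k,proj(C,np.r_[P[:2]+tz*(k+.027),P[2]-.106+.0625]),proj(C,np.r_[P[:2]+tz*k,P[2]-.106+.0625]))
E
```

```text
[0.4496752  0.00175565 0.1066847 ] [ 0.65664789 -0.03670824  0.24700926]
0.6135486994216315 [-0.97602069 -0.1899376   5.1914983 ]
[0.44968761 0.0017889  0.27876995]
[ 0.48617101 -0.39913442  0.28011211] 0.6109285307357407 27.9667
[322.76583344 127.75531116] [315.49325705 129.74618581] 78.93816777664583 [ 0.4451016  -0.38415667  0.02      ]
-0.004 [323.26933893 335.08604816] [323.42343964 274.70574521]
0 [323.24789582 343.48796631] [323.39952365 284.07659306]
0.004 [323.2267862  351.75921499] [323.37600022 293.29362887]
```

View pics/w_bs.png

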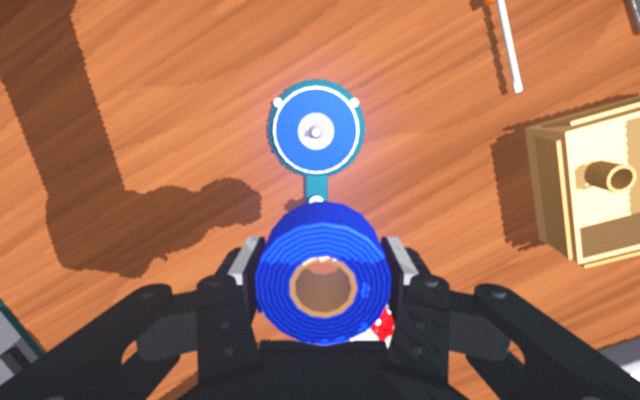

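```bash
python3 - <<'E'
from h import *
a=np.deg2rad(60)
h=place([.4451,-.3842],.093,a=a); print(h,arm.read_opening(),arm.read_time())
cv2.imwrite('pics/b.png',cv2.resize(snapshot('side')[90:170,310:420],None,fx=4,fy=4,interpolation=2))
E
```

```text
f0 [-0.02  0.38 -1.17] [ 0.44474547 -0.38434596  0.12948415]
0.024 [ 0.444  -0.3838  0.1168] [ 0.05 -0.25  0.96]
0.018 [ 0.4441 -0.3838  0.1109] [-0.63 -0.29  0.72]
0.012 [ 0.444  -0.3837  0.1048] [-0.32 -0.92  1.68]
0.006 [ 0.4441 -0.3837  0.0988] [ 0.48 -0.28  0.46]
0.002 [ 0.4441 -0.3838  0.0949] [ 0.48 -0.84  0.5 ]
0.0 [ 0.4444 -0.3841  0.0937] [-0.67  0.74  6.62]
0.0 0.610316264507525 31.5833
```

View pics/b.png

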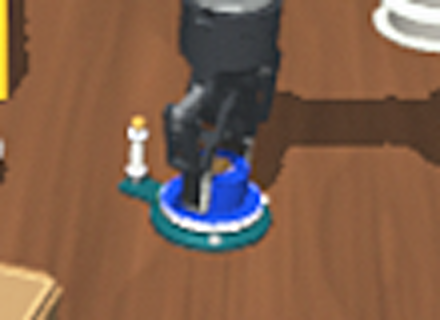

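```bash
python3 - <<'E'
from h import *
arm.move_gripper(.85); go([.4451,-.3842,.21],.25); im,C=wshot('w_placedb')
arm.movep([.449,.002,.26],down(np.deg2rad(75))); arm.move_gripper(1.0); arm.pause(.2); im2,C=wshot('w_redroll')
n=proj(C,[.449,.002,.033]); u,d=blob(im2,redm(im2),n,70); print(n,u,d,ray(C,u,.033),ring(im2,C,u,.033,int(d*.25)),arm.read_tool_pos(),arm.read_time())
cv2.imwrite('pics/v3.png',cv2.resize(np.vstack([im[80:320,160:480],im2[80:320,160:480]]),(400,600)))
E
```

```text
[323.5594264  180.15276282] [321.89292801 181.59514461] 70.89508518114675 [4.49918040e-01 1.65337921e-04 3.30000000e-02] (array([322.11940299, 183.55417358]), np.float64(27.70854462932514), array([ 4.51762174e-01, -1.12979094e-04,  3.30000000e-02])) [0.44901185 0.0019396  0.25997727] 34.875
```

View pics/v3.png

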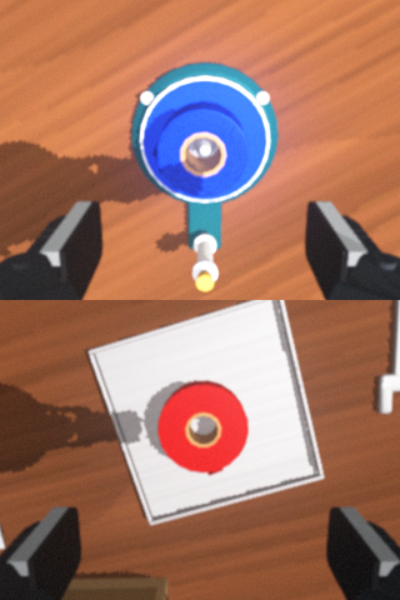

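```bash
python3 - <<'E'
from h import *
c=np.array([.4512,.0001]); a=np.deg2rad(62)
p=go([*c,.13],.3); e=c-p[:2]
print(go([*(c+e),.074],.1),arm.read_ft_force())
arm.move_gripper(0,35); print(arm.read_opening(),arm.read_ft_force())
print(go([*c,.28],.25))
tz=np.array([np.sin(a),-np.cos(a)]); s0=np.array([.4289,.3825]); s=s0+.045*tz
arm.movep([*s,.28],down(a)); arm.pause(.35); im,C=wshot('w_rs'); P=np.array(arm.read_tool_pos())
print(P,arm.read_opening(),arm.read_time())
n=proj(C,[*s0,.02]); u,dm=blob(im,redm(im),n,45); print(n,u,dm,ray(C,u,.02))
for k in (-.004,0,.004): print(k,proj(C,np.r_[P[:2]+tz*(k+.034),P[2]-.074+.0325]),proj(C,np.r_[P[:2]+tz*k,P[2]-.074+.0325]))
E
```

```text
[4.50592552e-01 3.55638538e-05 7.45295803e-02] [-0.1427807  -0.67934376 -0.78595902]
0.795969042739051 [-1.51857007  0.27932713  6.83251466]
[4.50748236e-01 8.80303723e-05 2.78899394e-01]
[0.46887235 0.36092654 0.28010604] 0.7919394077037865 39.9667
[323.78528431 127.14694163] [323.28703704 127.38851581] 79.09929912981903 [0.42887571 0.38195928 0.02      ]
-0.004 [324.35420805 352.97629079] [324.42896199 277.00871498]
0 [324.34606904 361.24744309] [324.41961287 286.5096174 ]
0.004 [324.33805676 369.38980617] [324.41041964 295.85209857]
```

View pics/w_rs.png

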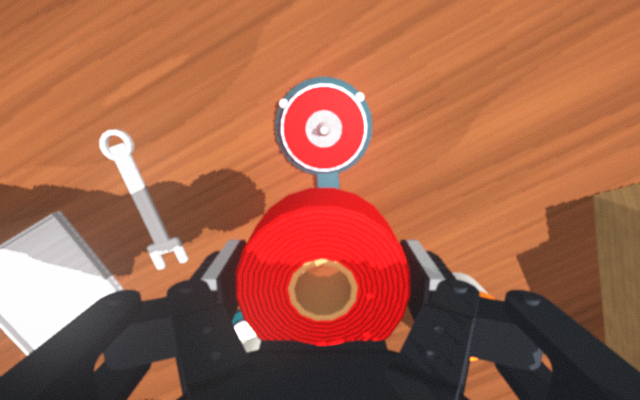

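```bash
python3 - <<'E'
from h import *
a=np.deg2rad(62); tz=np.array([np.sin(a),-np.cos(a)])
h=place(np.array([.4289,.382])-.001*tz,.091,a=a); print(h,arm.read_opening(),arm.read_time())
E
```

```text
f0 [-0.14  0.24 -1.45] [0.42746455 0.38320684 0.12745702]
0.024 [0.4267 0.3826 0.1148] [ 0.02 -0.35  0.76]
0.018 [0.4268 0.3826 0.1088] [0.55 0.34 0.12]
0.012 [0.4268 0.3826 0.1029] [ 0.4  -0.59  0.73]
0.006 [0.4268 0.3826 0.0969] [ 1.02 -0.68  0.85]
0.002 [0.4268 0.3826 0.0929] [0.3  0.14 0.73]
0.0 [0.4271 0.3829 0.0919] [-0.47 -1.2   7.46]
0.0 0.795218568936768 43.5917
```

Contact came at the expected height with no sideways force. Releasing, retreating and checking.

```bash
python3 - <<'E'
from h import *
arm.move_gripper(1.0); p=np.array(arm.read_tool_pos()); go([*p[:2],.22],.2); im,C=wshot('w_placedr')
arm.movep([.149,.632,.304],[ 0.08095094,0.70245163,-0.08255372,0.70227739]); arm.pause(.3)
s=snapshot('scene'); d=snapshot('side'); print(arm.read_time())
z=lambda i,k:cv2.resize(i,k,interpolation=cv2.INTER_AREA)
cv2.imwrite('pics/final.png',np.vstack([np.hstack([z(im[80:320,160:480],(400,300)),z(s[100:310,150:430],(400,300))]),np.hstack([z(d[100:400,140:540],(400,300)),z(d[310:400,290:410],(400,300))])]))
E
```

```text
46.8333
```

View pics/final.png

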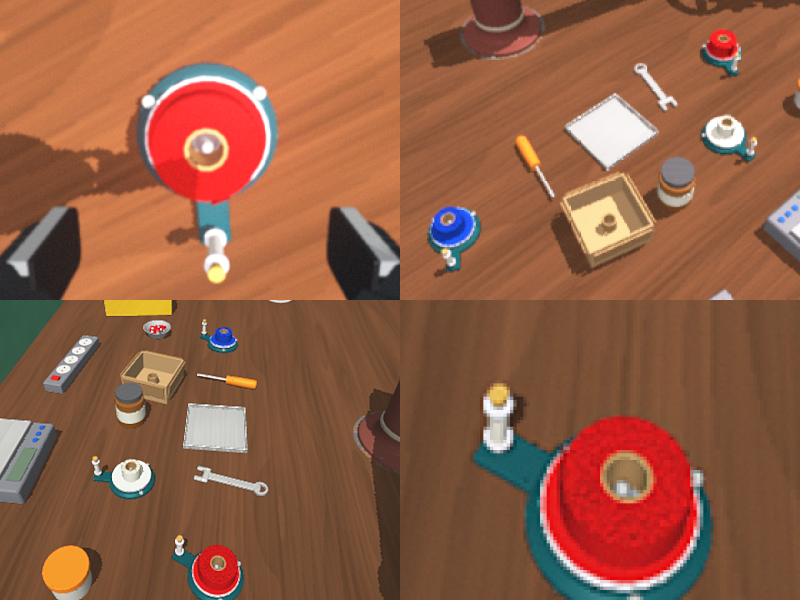

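All three rolls lie flat on their matching stands, the core is in the carton, and the jar is standing untouched.

```bash
python3 -c "
from station import ticket,arm
print(ticket.finish_job(),arm.read_time())"
```

```text
the job is handed in; nothing more can be done
the job is handed in; nothing more can be done
```

The job is done and handed in, with the robot clock at about 47 s of the 106 s allowed. I moved the empty core off the white stand into the carton. I then placed the white, blue and red rolls, in that order, over the cones of their matching stands, lowering each until it touched before letting go.

- **Placing:** each roll touched down within 1 mm of the expected platter height, with 5–7 N down and very little sideways force.
- **Final pictures:** all three rolls lie flat, with the cone showing in each hole. The core stands upright in the carton, the tray is empty, and the jar is still standing in its place.
- **Checks that disagreed:** my first colour fit for the white roll was about 2 mm off along x. I saw this from the card ring and from the roll in the gripper, and corrected for it before placing. Wrist-camera and held-roll estimates otherwise agreed within 1–2 mm.
- **Failed checks:** none of the final ones.

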